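Free the honey jar from the ratchet clamp of the one-handed preparation board

TASK

The honey jar still stands between the jaws of the preparation board's ratchet clamp. With the fingertips press down the release paddle on the sliding jaw and, keeping it down, push that jaw back along its bar all the way to the end block, then let the paddle spring up again. Then, from behind, push the jar gently out towards the front of the board until it stands clear of both jaws, upright and still on the board; do not grip, lift or tip the jar, and leave the other things where they are.

Things in the scene. Friction and masses are not known exactly. Their poses are not given: they have to be found in the camera images.
- prep_board: Fixed wooden board, 200 (x) x 320 (y) x 22 mm; origin at the centre of its underside, top at z = 22 mm. Its x axis points to its back edge (away from the robot within 13 degrees), its y axis along the clamp bar, the way the jaw opens. The clamp runs along x = +30 mm of this frame (jaws 60 mm wide): from -y to +y fixed jaw, honey jar, sliding jaw, toothed bar (7 mm high), end block.
- fixed_face (a point): Centre of the ribbed rubber face of the fixed jaw at its foot, on the board's top (board frame x = 30, y = -132 mm). The jaw is an aluminium plate 60 mm wide (x) and 52 mm tall; its face looks to +y. Axes as the board's.
- end_block (a point): Top centre of the face of the aluminium end block, 60 mm wide and 20 mm tall, that stops the sliding jaw (board frame x = 30, y = 137.5 mm). Axes as the board's.
- sliding_jaw (a joint): Position of the sliding jaw along the bar in m, growing as it opens: -0.003 to 0.003 at the start, 0.085 against the end block. Its rubber face is at board y = -70.5 mm + this; it is 60 mm wide, 122 mm long. A saw-tooth ratchet (8 mm pitch) stops it from opening more than a tooth unless the paddle is held down; then about 2 N slides it. It stays where it is left.
- release_paddle (a joint): Tilt of the release paddle in rad: 0 = up (sprung, pawl in the teeth), 0.26 = fully down. The pawl is clear of the teeth above about 0.09; at 0.18 the paddle's top is level, 44 mm above the worktop. Pressing takes about 1.5 to 5 N. It springs up when let go and the ratchet locks again.
- paddle_spot (a point): Centre of the top of the black ribbed paddle (42 mm wide, 44 mm long) on the sliding jaw, moving with it; 52 mm above the worktop when up, 44 when level, 40 when fully down. It lies in a 50 mm long well: 29 mm towards -y is the jaw plate's back (top 74 mm above the worktop), 21 mm towards +y the front of the jaw's push bar. A finger in the well presses the paddle and may push against that bar.
- push_bar (a point): Centre of the front (-y) face of the upright push bar behind the paddle, fixed to the sliding jaw: 60 mm wide, 63 to 81 mm above the worktop, on a 6 mm post at either side; the paddle's lever passes under it. Axes as the board's.
- jar_mid (a point): Middle of the honey jar: upright glass jar with a red lid, 58 mm in diameter, 68 mm tall, 0.15 to 0.31 kg, loose; this point is on its axis, 34 mm above its foot. At the start it stands between the jaws with a few mm of play. It is clear of the jaws when this point is at x below -29 mm in the board's frame (front edge of the board: x = -100 mm).
- salt: Grey-green stoneware salt pot, 63 mm in diameter, 36 mm tall, standing on the front left part of the board (x about -58, y about +121 mm in its frame); bystander; origin at the centre of its foot.
- spoon: Teaspoon, 130 mm long, 26 mm wide, 11 mm tall, lying along the front of the board (centre at x about -72, y about +15 mm in its frame); bystander; origin at its middle, underside.
- sugar: White sugar bowl, 67 mm in diameter, 40 mm tall, on the worktop behind the board; bystander; origin at the centre of its foot.
- second_lemon: Lemon, 83 x 58 x 58 mm, on the worktop in front of the sink; bystander; origin under its middle.
- tea_spoon_b: Teaspoon, 130 mm long, on the worktop in front of the sink; bystander; origin at its middle, underside.
Not all that is in view belongs to the job. What is shaped like the part that bears jar_mid but black, brown or purple is not meant.

How it is judged (in metres and radians):
On the way:
1. the sliding jaw has been pushed back to the end block while the jar still stands in its place (value of joint sliding_jaw above 0.081 m and x of jar_mid in the frame of prep_board above 0 m), for 0.2 s.
At the end, for the whole second after the job is handed in: The sliding jaw stands against the end block (within 6 mm) with its paddle sprung up (below 0.11 rad); the honey jar stands upright (within 0.1 rad) and at rest on the board, its middle 27 to 90 mm in front of the board's middle line, so clear of both jaws (value of joint sliding_jaw above 0.079 m and value of joint release_paddle below 0.11 rad and x of jar_mid in the frame of prep_board between -0.09 and -0.027 m and z of jar_mid in the frame of prep_board between 0.05 and 0.061 m and angle between jar_mid's own z axis and vertical below 0.1 rad and linear speed of honey below 0.02 m/s); the robot touches nothing.
It fails at once if the honey jar is lifted off the board (z of jar_mid in the frame of prep_board above 0.068 m).
It fails at once if the honey jar is tipped by more than about 17 degrees (angle between jar_mid's own z axis and vertical above 0.3 rad).
It fails at once if the honey jar is gripped or shoved hard (more than 18 N from the fingers) (contact force between the fingers and honey above 18 N).
It fails at once if a bystander is moved by more than 30 mm (distance of any of salt, spoon, sugar, second_lemon, tea_spoon_b from where it was at the start of the episode above 0.03 m).
It also fails if it takes over 45 s, if anything falls off the work surface, if the arm or the gripper's body presses on something with over 40 N, if the wrist force passes 120 N, or if a joint passes its speed limit or range.

ROBOT

A 6-joint arm with a two-finger parallel gripper is mounted at the origin on a cart in front of the work surface, level with it; the furniture and walls round the work are solid. World frame = base frame: x ahead of the robot, y to its left, z up, the work surface at z = 0. Lengths are in m, angles in degrees, forces in N, time in s.
With the tool pointing down it reaches from about 0.4 to 0.825 m from the base axis. Payload 7 kg.
Tool frame: the origin (TCP) lies midway between the tips of the shut fingers; the grasp point (between the pads) lies 19 mm behind it (ctrl.hold_point_z is the distance from the TCP to the grasp point, in m); z points along the fingers, y is the line along which they close (so a half turn about z gives the same grasp; the last joint's range is limited). The gripper opens to 88 mm and grips with 3 to 60 N. Pads are 19 mm wide; open, the fingers measure 130 mm over their backs; the gripper's body (78 mm by 193 mm) begins 47 mm behind the grasp point.
Start: joints at [90.476, 20.546, 0.682, 0, -70.136, -16.507], TCP at [0.186, 0.649, 0.202] pointing down, gripper open.
Joint ranges: [-176.03, 176.03], [-82.01, 121.73], [-58.28, 71.71], [-173.87, 95.51], [-174.79, -0.11], [-173.66, 173.66]. Speed limits (degrees/s): [136.94, 136.94, 172.46, 180, 180, 180].

INTERFACE

Orientations are given as [roll, pitch, yaw] about the fixed x, y, z axes, in that order (R = Rz(yaw) Ry(pitch) Rx(roll)).
In Python, from plant import ctrl gives the robot as it stands.
- The arm moves only by the tool apply_moves, never from a script. Its argument "deltas" is a list of rows, each an object with "fingers": the finger opening in mm, from 0 to 87.6; "delta_pos": the shift along the tool's x, y, z in mm, a list of three; "angular": the turn, a rotation vector about the tool's x, y, z in degrees, a list of three. A call has 1 to 10 rows; each row is the pose to reach, as a shift and turn from the pose commanded when the call began, along the tool's axes at that moment; what a row does not reach only later rows make up. A row lasts 1/10 s, in which the tool goes at most 50 mm and 8.59 degrees, less where a joint would pass 70% of its speed; a pose out of reach is approached as far as the arm can. A call with a gripper value outside its range is refused whole. The fingers move at their own pace and stop on an object; the grip force is fixed at half the most. Time passes only in rows, so rows that repeat a pose let the fingers close. It gives the time, the measured TCP pose, the force, the opening and the grip force at its end, in the units of the state.
- ctrl.get_obs(): the state, without advancing time (a new reading comes with each control period).
- ctrl.snapshot(name): name is "side" or "top"; returns the picture (480x640x3 uint8, red, green, blue); there is no depth.
- ctrl.camera_params(name): a dict with "fx", "fy", "cx", "cy" (pixels), "cam_to_world" (4x4, takes a point from camera to world coordinates). Camera axes: x right, y up, looking along -z (the intrinsics and any distortion apply to the point x, -y, -z); pixel columns grow to the right and rows downward; lengths in m; the calibration is good to about 2 mm. A picture is of the moment at which its call begins. camera_params takes no time and is no camera call.
- ctrl.close_job(): hands the job in; it is judged then, once.
The state is a dict: "clock": time; "joint_pos": joint angles; "qvel": joint speeds; "tau": joint torques, N m; "tool_pos": TCP position; "orientation": TCP orientation; "force": force on the tool from outside, world axes, zero at the start; "moment": the same for the moment, N m; "opening": finger opening in m; "gripper_force": force on a finger pad.
Only numpy, scipy, OpenCV 4.12 (cv2) and the standard library are available. Lean on these libraries where they do the work, as an engineer would, in place of code of your own. Each camera call takes 0.05 s, during which the arm holds its last target. There are 200 camera calls.

## Working session

There is one attempt and no reset: what is moved stays moved. The work goes in short steps, Python scripts to look and compute and a tool call to move; the robot and the scene stay as the last step left them, time stands still between calls to the robot, and variables do not carry over. Pictures are saved under pics/ and viewed, at most 10 in all, crops included, and the job is handed in when it is done.

Besides the shell and the picture viewer there is one more tool, called after "Call:" by a JSON object that holds its "method" and its "body". apply_moves: Moves the arm, as the interface text tells. Its arguments: {"type":"object","properties":{"deltas":{"type":"array"}},"required":["deltas"]}

```bash
mkdir -p pics; ls
python3 - <<'E'
from plant import ctrl
import cv2
for n in("top","side"):
    p=ctrl.camera_params(n);print(n,p)
    cv2.imwrite(f"pics/{n}0.png",ctrl.snapshot(n)[:,:,::-1])
print(ctrl.get_obs())
E
```

```text
pics
top {'fx': 480.8892018275016, 'fy': 480.8892018275016, 'cx': 322.8427132680801, 'cy': 233.767903424538, 'cam_to_world': array([[-2.20695487e-02,  9.81812275e-01, -1.88567208e-01,
         2.71584738e-01],
       [-9.99756425e-01, -2.16430508e-02,  4.32079479e-03,
        -6.73412638e-02],
       [ 1.61039705e-04,  1.88616636e-01,  9.82050782e-01,
         1.47900710e+00],
       [ 0.00000000e+00,  0.00000000e+00,  0.00000000e+00,
         1.00000000e+00]])}
side {'fx': 499.5232610376151, 'fy': 499.5232610376151, 'cx': 315.81120562963116, 'cy': 240.0133150871924, 'cam_to_world': array([[-0.94901562,  0.21998274, -0.22578075,  0.27197966],
       [-0.31447371, -0.61113065,  0.72637842,  0.77712292],
       [ 0.02180918,  0.76034658,  0.64915132,  0.79645521],
       [ 0.        ,  0.        ,  0.        ,  1.        ]])}
{'clock': 0.1, 'joint_pos': array([ 9.04753828e+01,  2.05873930e+01,  6.37960350e-01, -1.51076586e-02,
       -7.01360998e+01, -1.65071549e+01]), 'qvel': array([-0.01136298, -0.08604029,  0.08130993,  0.04693995, -0.0210766 ,
       -0.03577645]), 'tau': array([-1.32663590e-03, -5.84159410e+01,  2.93752974e+01,  7.01541871e+00,
        1.01934996e-02, -5.01192790e-05]), 'tool_pos': array([0.18632798, 0.64827582, 0.20151591]), 'orientation': array([ 1.79913957e+02, -1.06871453e-02, -1.60369081e+01]), 'force': array([0.56155996, 0.48594698, 0.28607044]), 'moment': array([ 0.01132537, -0.0570309 , -0.03598513]), 'gripper_force': 0.0, 'opening': 0.08790576915069075}
```

View pics/top0.png

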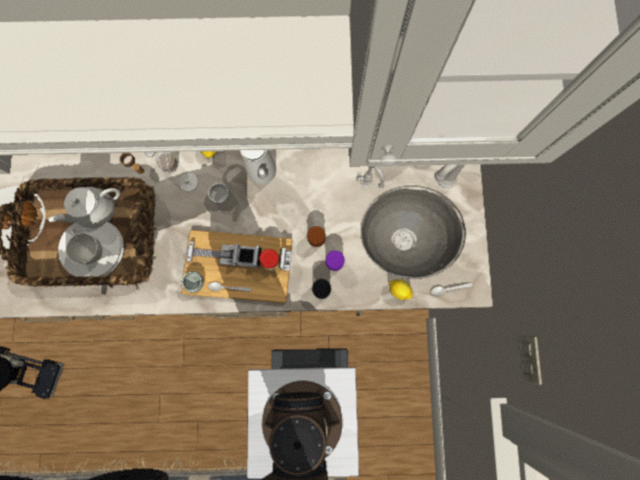

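View pics/side0.png

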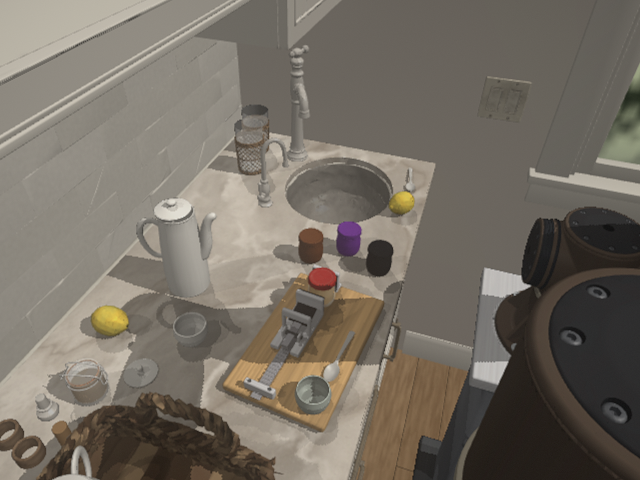

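The top view shows the board at about (182..292, 228..302), the red lid at (269,258) and the black paddle at (247,255). The side view shows the jaw at (300,320) and the lid at (322,279). I'll enlarge both.

```bash
cat > h.py <<'E'
import numpy as np, cv2
from plant import ctrl
def ray(n,u,v):
    p=ctrl.camera_params(n);T=p["cam_to_world"]
    return T[:3,3],T[:3,:3]@np.array([(u-p["cx"])/p["fx"],-(v-p["cy"])/p["fy"],-1])
def unproj(n,u,v,z):
    o,d=ray(n,u,v);return o+d*(z-o[2])/d[2]
def proj(n,X):
    p=ctrl.camera_params(n);T=p["cam_to_world"];c=T[:3,:3].T@(np.array(X)-T[:3,3])
    return p["cx"]+p["fx"]*c[0]/-c[2],p["cy"]-p["fy"]*c[1]/-c[2]
E
python3 - <<'E'
import cv2
a=cv2.imread("pics/top0.png")[220:310,170:303];b=cv2.imread("pics/side0.png")[260:435,215:390]
cv2.imwrite("pics/c1.png",cv2.resize(a,None,fx=6,fy=6,interpolation=cv2.INTER_CUBIC))
cv2.imwrite("pics/c2.png",cv2.resize(b,(595,595),interpolation=cv2.INTER_CUBIC))
E
```

```text
(no output)
```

View pics/c1.png

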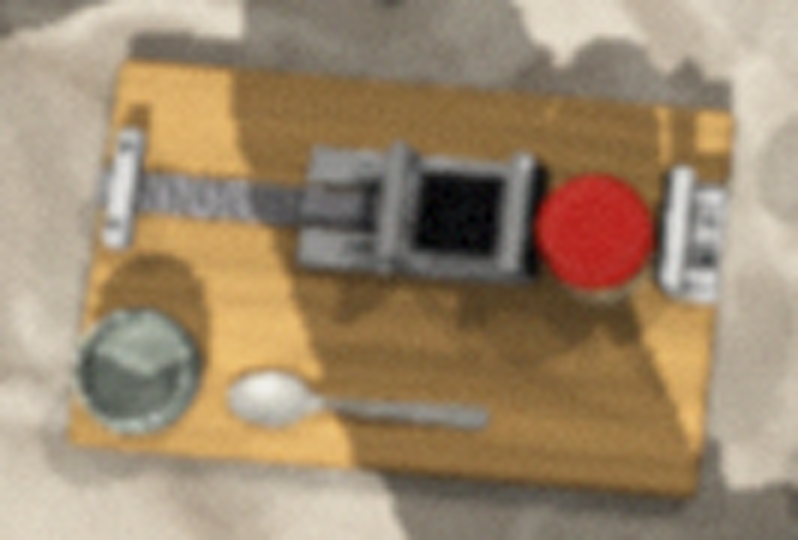

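View pics/c2.png

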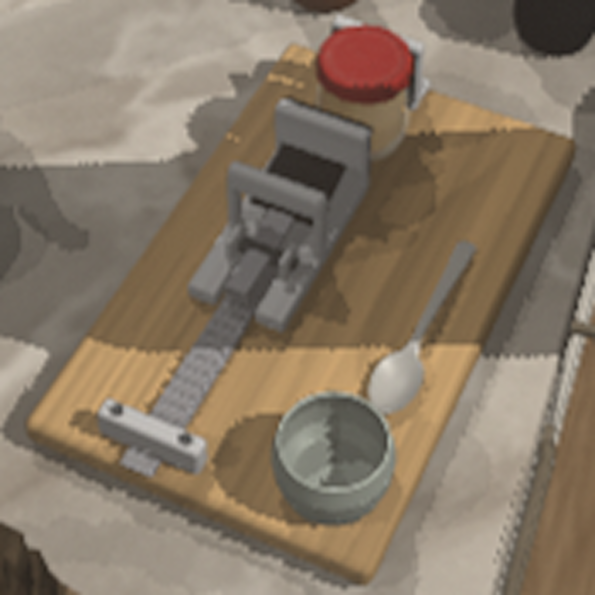

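```bash
cat > fit.py <<'E'
from h import *
from scipy.optimize import least_squares
t=lambda u,v:((u+.5)/6-.5+170,(v+.5)/6-.5+220)
s=lambda u,v:((u+.5)/3.4-.5+215,(v+.5)/3.4-.5+260)
obs=[("top",t(125,62),(100,160,22)),("top",t(732,112),(100,-160,22)),("top",t(695,495),(-100,-160,22)),("top",t(70,442),(-100,160,22)),
("side",s(290,45),(100,-160,22)),("side",s(575,142),(-100,-160,22)),("side",s(372,578),(-100,160,22)),("side",s(30,425),(100,160,22)),
("top",t(137,130),(60,137.5,42)),("top",t(125,245),(0,137.5,42))]
P=[(n,p,np.array(b)/1e3) for n,p,b in obs]
def W(q,b):
    c,s_=np.cos(q[2]),np.sin(q[2]);return np.array([q[0]+c*b[0]-s_*b[1],q[1]+s_*b[0]+c*b[1],b[2]])
f=lambda q:np.concatenate([np.subtract(proj(n,W(q,b)),p) for n,p,b in P])
r=least_squares(f,[.5,.1,0],loss="soft_l1");q=r.x
print(q[:2],np.degrees(q[2]));print(f(q).reshape(-1,2).round(1).tolist())
def toB(X):
    c,s_=np.cos(q[2]),np.sin(q[2]);d=np.array(X[:2])-q[:2];return np.array([c*d[0]+s_*d[1],-s_*d[0]+c*d[1],X[2]])*1e3
if __name__=="__main__":
    print("lid",toB(unproj("top",*t(595,230),.09)),toB(unproj("side",*s(366,58),.09)))
    print("pushbar top front mid",toB(unproj("top",*t(412,212),.081)),"plate top back",toB(unproj("top",*t(510,215),.074)),"plate front",toB(unproj("top",*t(540,220),.074)))
    print("paddle",toB(unproj("top",*t(458,213),.052)))
    print("pbar side ends",toB(unproj("side",*s(230,167),.081)),toB(unproj("side",*s(327,200),.081)))
    for b in [(30,0,81),(30,-39,74),(30,-100,90)]:print(b,W(q,np.array(b)/1e3))
E
python3 fit.py
```

```text
[0.45879307 0.19293442] -6.081091882678718
[[-2.0, -0.8], [-0.1, -0.6], [-0.4, 0.9], [-1.9, 0.7], [-0.0, -1.9], [1.8, -1.7], [0.5, -0.9], [-2.0, -0.6], [-0.3, 0.0], [-1.0, 0.4]]
lid [  22.65754739 -105.46242699   90.        ] [  21.83479555 -101.32598092   90.        ]
pushbar top front mid [ 25.14695797 -14.19553304  81.        ] plate top back [ 28.63324481 -61.04949816  74.        ] plate front [ 27.40518484 -76.01426253  74.        ]
paddle [ 30.38633095 -31.65706459  52.        ]
pbar side ends [58.8247485  2.0068277 81.       ] [-8.07262493e-02  4.48213983e-01  8.10000000e+01]
(30, 0, 81) [0.48862426 0.18975635 0.081     ]
(30, -39, 74) [0.48449276 0.1509758  0.074     ]
(30, -100, 90) [0.47803067 0.09031905 0.09      ]
```

```bash
cat > d.py <<'E'
import sys,io,contextlib
with contextlib.redirect_stdout(io.StringIO()): from fit import *
from scipy.spatial.transform import Rotation as R
def delta(bx,by,z,yaw_rel):
    o=ctrl.get_obs();C=R.from_euler("xyz",o["orientation"],degrees=True)
    G=R.from_euler("xyz",[180,0,yaw_rel+np.degrees(q[2])],degrees=True)
    T=W(q,np.array([bx,by,z])/1e3)
    print("clock",o["clock"],"tcp board",toB(o["tool_pos"]).round(1),"f",o["force"].round(1),"open",o["opening"])
    print("dpos",(C.inv().apply(T-o["tool_pos"])*1e3).round(1),"rot",(C.inv()*G).as_rotvec(degrees=True).round(2))
if __name__=="__main__": delta(*map(float,sys.argv[1:5]))
E
python3 d.py 0 -28 150 -90; python3 -c "
from d import *
print(unproj('top',262,160,.2),unproj('top',262,178,.0),unproj('top',80,285,.1))"
```

```text
clock 0.1 tcp board [-319.2  423.9  201.5] f [0.6 0.5 0.3] open 0.08790576915069075
dpos [392.5 389.9  52.2] rot [ 6.000e-02 -7.000e-02  8.004e+01]
[0.73046927 0.09214204 0.2       ] [0.74171759 0.11697249 0.        ] [0.40245555 0.62455023 0.1       ]
```

Call:
{"method": "apply_moves", "body": {"deltas": [{"fingers": 40,"delta_pos": [392,390,0],"angular": [0,0,80]},{"fingers": 40,"delta_pos": [392,390,0],"angular": [0,0,80]},{"fingers": 40,"delta_pos": [392,390,0],"angular": [0,0,80]},{"fingers": 40,"delta_pos": [392,390,0],"angular": [0,0,80]},{"fingers": 40,"delta_pos": [392,390,0],"angular": [0,0,80]},{"fingers": 40,"delta_pos": [392,390,0],"angular": [0,0,80]},{"fingers": 40,"delta_pos": [392,390,0],"angular": [0,0,80]},{"fingers": 40,"delta_pos": [392,390,0],"angular": [0,0,80]},{"fingers": 40,"delta_pos": [392,390,0],"angular": [0,0,80]},{"fingers": 40,"delta_pos": [392,390,0],"angular": [0,0,80]}]}}

```text
clock: 1.1
tool_pos: [0.4301, 0.2099, 0.2025]
orientation: [-180.0, 0.0, -96.3]
force: [0.9, 0.2, 1.1]
opening: 0.0396
gripper_force: 0.0
```

```bash
python3 d.py 0 -28 100 -90
```

```text
clock 1.1 tcp board [-30.4  13.9 202.5] f [0.9 0.2 1.1] open 0.039596937429902446
dpos [ 41.8 -30.5 102.5] rot [-0.01  0.02 -0.24]
```

Call:
{"method": "apply_moves", "body": {"deltas": [{"fingers": 40,"delta_pos": [42,-30,30],"angular": [0,0,0]},{"fingers": 40,"delta_pos": [42,-30,60],"angular": [0,0,0]},{"fingers": 40,"delta_pos": [42,-30,100],"angular": [0,0,0]},{"fingers": 40,"delta_pos": [42,-30,100],"angular": [0,0,0]},{"fingers": 40,"delta_pos": [42,-30,100],"angular": [0,0,0]}]}}

```text
clock: 1.6
tool_pos: [0.4551, 0.1668, 0.1027]
orientation: [180.0, -0.1, -96.0]
force: [-0.2, -0.1, 0.4]
opening: 0.0396
gripper_force: 0.0
```

```bash
python3 d.py 0 -28 60 -90
python3 - <<'E'
from h import *
b=ctrl.snapshot("side")[250:425,205:440,::-1]
cv2.imwrite("pics/c3.png",cv2.resize(b,None,fx=3.4,fy=3.4,interpolation=cv2.INTER_CUBIC))
E
```

```text
clock 1.6 tcp board [ -0.9 -26.4 102.7] f [-0.2 -0.1  0.4] open 0.039609005473932576
dpos [ 1.5 -0.9 42.7] rot [ 0.04 -0.1   0.08]
```

View pics/c3.png

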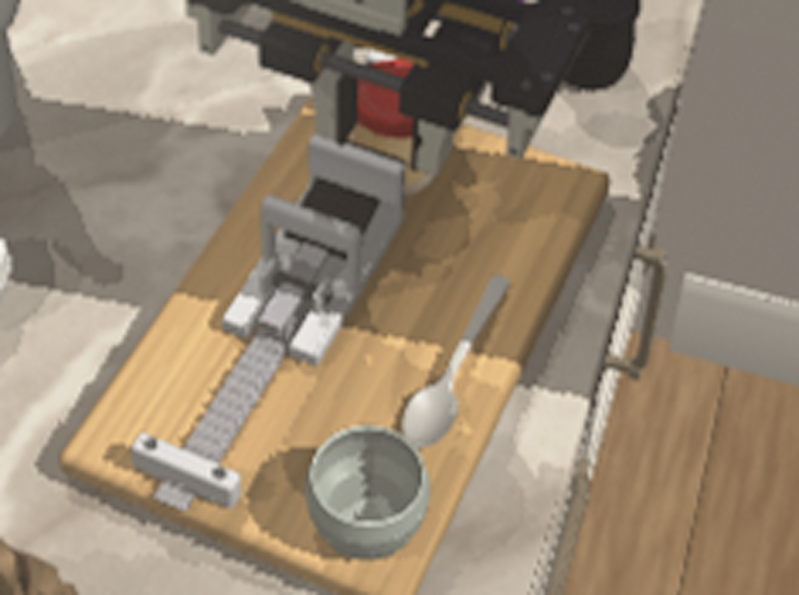

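Run:
```python
from d import *
k=lambda b:[(round((u-205)*3.4),round((v-250)*3.4)) for u,v in [proj("side",W(q,np.array(b)/1e3))]]
for n,b in dict(tcp=(-.9,-26.4,102.7),fback=(29.6,-26.4,102.7),ffront=(-31.4,-26.4,102.7),fbackedge=(40,-26.4,102.7),fbackedge2=(19,-26.4,102.7),paddle=(30,-31,52),plateL=(60,-60,74),plateR=(0,-60,74),barL=(60,-10,81),barR=(0,-10,81),lid=(22,-102,90)).items():print(n,k(b))
```

```text
tcp [(382, 173)]
fback [(332, 156)]
ffront [(433, 191)]
fbackedge [(315, 150)]
fbackedge2 [(350, 162)]
paddle [(335, 211)]
plateL [(310, 135)]
plateR [(404, 168)]
barL [(271, 185)]
barR [(368, 220)]
lid [(399, 90)]
```

Call:
{"method": "apply_moves", "body": {"deltas": [{"fingers": 40,"delta_pos": [1,-1,20],"angular": [0,0,0]},{"fingers": 40,"delta_pos": [1,-1,40],"angular": [0,0,0]},{"fingers": 40,"delta_pos": [1,-1,46],"angular": [0,0,0]},{"fingers": 40,"delta_pos": [1,-1,50],"angular": [0,0,0]},{"fingers": 40,"delta_pos": [1,-1,54],"angular": [0,0,0]},{"fingers": 40,"delta_pos": [1,-1,58],"angular": [0,0,0]},{"fingers": 40,"delta_pos": [1,-1,58],"angular": [0,0,0]}]}}

```text
clock: 2.35
tool_pos: [0.456, 0.166, 0.0445]
orientation: [-180.0, 0.0, -96.0]
force: [-0.1, 0.4, -0.8]
opening: 0.0398
gripper_force: 0.0
```

```bash
python3 d.py 0 -28 42 -90
```

```text
clock 2.35 tcp board [  0.1 -27.1  44.5] f [-0.1  0.4 -0.8] open 0.03982754414807268
dpos [0.9 0.1 2.5] rot [-0.01  0.01  0.06]
```

Run:
```python
from h import *
b=ctrl.snapshot("side")[260:360,250:390,::-1]
cv2.imwrite("pics/c4.png",cv2.resize(b,None,fx=5.5,fy=5.5,interpolation=cv2.INTER_CUBIC))
```

```text
(no output)
```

View pics/c4.png

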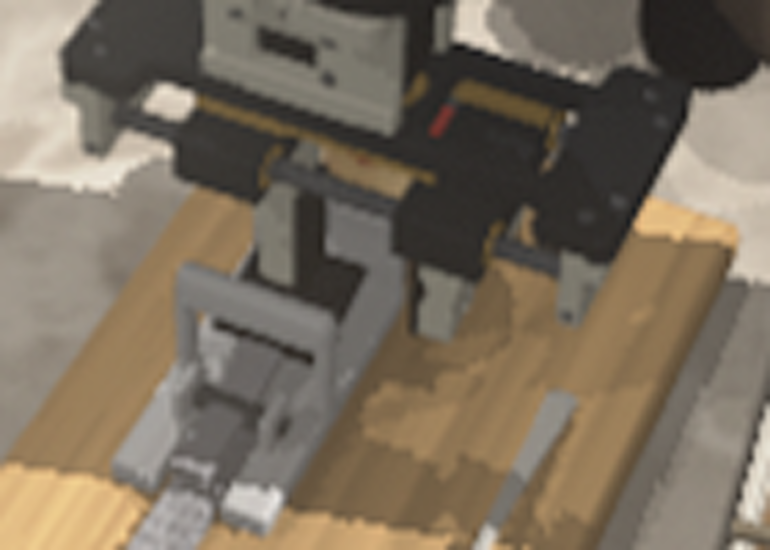

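The finger stands in the well with its tip at (280,285), and the other finger is clear of the jaw's front side at (440,330). I'll press a little deeper.

Call:
{"method": "apply_moves", "body": {"deltas": [{"fingers": 40,"delta_pos": [0,0,1.5],"angular": [0,0,0]},{"fingers": 40,"delta_pos": [0,0,3],"angular": [0,0,0]},{"fingers": 40,"delta_pos": [0,0,3],"angular": [0,0,0]},{"fingers": 40,"delta_pos": [0,0,3],"angular": [0,0,0]}]}}

```text
clock: 2.8
tool_pos: [0.456, 0.1658, 0.0414]
orientation: [180.0, -0.0, -96.0]
force: [0.2, -1.1, -0.5]
opening: 0.0398
gripper_force: 0.0
```

Call:
{"method": "apply_moves", "body": {"deltas": [{"fingers": 40,"delta_pos": [-4,0,0],"angular": [0,0,0]},{"fingers": 40,"delta_pos": [-8,0,0],"angular": [0,0,0]},{"fingers": 40,"delta_pos": [-11,0,0],"angular": [0,0,0]},{"fingers": 40,"delta_pos": [-14,0,0],"angular": [0,0,0]},{"fingers": 40,"delta_pos": [-17,0,0],"angular": [0,0,0]},{"fingers": 40,"delta_pos": [-17,0,0],"angular": [0,0,0]}]}}

```text
clock: 3.4
tool_pos: [0.4568, 0.1769, 0.0415]
orientation: [179.9, -0.6, -96.1]
force: [9.2, -27.6, 11.7]
opening: 0.0397
gripper_force: 13.6
```

```bash
python3 d.py 0 -28 42 -90
python3 - <<'E'
from h import *
b=ctrl.snapshot("side")[270:350,255:365,::-1]
c=ctrl.snapshot("side")
cv2.imwrite("pics/c5.png",cv2.resize(b,None,fx=7,fy=7,interpolation=cv2.INTER_CUBIC))
E
```

```text
clock 3.4 tcp board [ -0.3 -16.1  41.5] f [  9.2 -27.6  11.7] open 0.03972931130957496
dpos [11.9 -0.3 -0.4] rot [ 0.14 -0.55 -0.02]
```

View pics/c5.png

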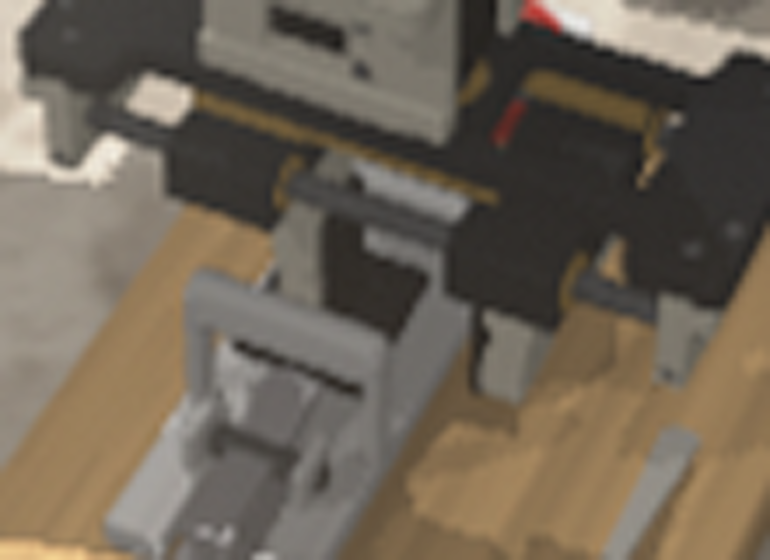

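The finger stands against the bar and the jaw hasn't slid, so the paddle probably isn't fully down. I'll back off and press deeper in steps, watching the force.

Call:
{"method": "apply_moves", "body": {"deltas": [{"fingers": 40,"delta_pos": [8,0,0],"angular": [0,0,0]},{"fingers": 40,"delta_pos": [15,0,0],"angular": [0,0,0]},{"fingers": 40,"delta_pos": [15,0,1],"angular": [0,0,0]},{"fingers": 40,"delta_pos": [15,0,1],"angular": [0,0,0]}]}}

```text
clock: 3.9
tool_pos: [0.4563, 0.1683, 0.0403]
orientation: [-180.0, 0.0, -96.0]
force: [-0.3, -1.0, 0.1]
opening: 0.0402
gripper_force: 0.0
```

Call:
{"method": "apply_moves", "body": {"deltas": [{"fingers": 40,"delta_pos": [0,0,1],"angular": [0,0,0]},{"fingers": 40,"delta_pos": [0,0,2],"angular": [0,0,0]},{"fingers": 40,"delta_pos": [0,0,2],"angular": [0,0,0]}]}}

```text
clock: 4.2
tool_pos: [0.4561, 0.1681, 0.0382]
orientation: [180.0, -0.0, -96.0]
force: [0.2, -0.5, -1.1]
opening: 0.04
gripper_force: 0.0
```

Run:
```python
from d import *
k=lambda b:[(round((u-250)*5.5),round((v-260)*5.5)) for u,v in [proj("side",W(q,np.array(b)/1e3))]]
for x in(41,33,20,-20,-33,-41):
  for z in (44.5,54.5): print(x,z,"near",k((x,-17.6,z)),"far",k((x,-36.6,z)))
```

```text
41 44.5 near [(250, 316)] far [(273, 279)]
41 54.5 near [(250, 297)] far [(273, 261)]
33 44.5 near [(270, 323)] far [(293, 287)]
33 54.5 near [(270, 305)] far [(293, 268)]
20 44.5 near [(303, 335)] far [(326, 298)]
20 54.5 near [(303, 317)] far [(326, 280)]
-20 44.5 near [(406, 373)] far [(428, 335)]
-20 54.5 near [(407, 355)] far [(429, 317)]
-33 44.5 near [(440, 386)] far [(462, 348)]
-33 54.5 near [(442, 367)] far [(463, 329)]
-41 44.5 near [(462, 394)] far [(483, 355)]
-41 54.5 near [(463, 375)] far [(484, 337)]
```

Call:
{"method": "apply_moves", "body": {"deltas": [{"fingers": 40,"delta_pos": [0,0,-30],"angular": [0,0,0]},{"fingers": 40,"delta_pos": [0,0,-64],"angular": [0,0,0]},{"fingers": 0,"delta_pos": [0,0,-64],"angular": [0,0,0]},{"fingers": 0,"delta_pos": [0,-30,-64],"angular": [0,0,0]},{"fingers": 0,"delta_pos": [0,-30,-64],"angular": [0,0,0]},{"fingers": 0,"delta_pos": [0,-30,-64],"angular": [0,0,0]},{"fingers": 0,"delta_pos": [0,-30,-64],"angular": [0,0,0]}]}}

```text
clock: 4.9
tool_pos: [0.4854, 0.1645, 0.1018]
orientation: [179.9, -0.0, -96.0]
force: [-0.3, 0.3, 0.2]
opening: 0.0055
gripper_force: 0.0
```

```bash
python3 d.py 30 -26 54 -90
python3 - <<'E'
from d import *
b=ctrl.snapshot("side")[250:350,250:390,::-1]
cv2.imwrite("pics/c6.png",cv2.resize(b,None,fx=5.5,fy=5.5,interpolation=cv2.INTER_CUBIC))
k=lambda b:[(round((u-250)*5.5),round((v-250)*5.5)) for u,v in [proj("side",W(q,np.array(b)/1e3))]]
t=toB(ctrl.get_obs()["tool_pos"]);print("tcp",k(t),"10mm up",k(t+[0,0,10]))
for x in(0,60):print(k((x,-10,81)),k((x,-60,74)))
E
```

```text
clock 4.9 tcp board [ 29.4 -25.5 101.8] f [-0.3  0.3  0.2] open 0.005466533047458947
dpos [ 0.5 -0.6 47.8] rot [ 0.06 -0.04  0.03]
tcp [(289, 256)] 10mm up [(289, 236)]
[(347, 355)] [(405, 272)]
[(190, 299)] [(254, 219)]
```

View pics/c6.png

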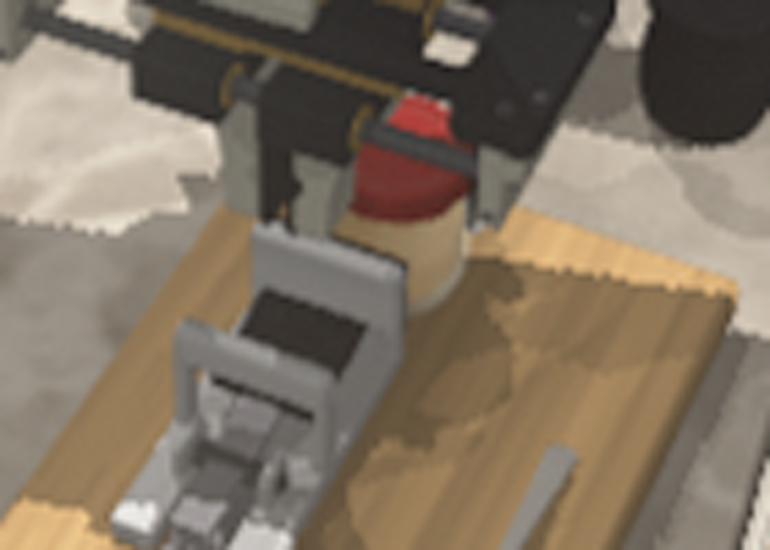

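The tips sit around (240,210) and (312,238), roughly 15 mm above the reported TCP. So I'll go down until a force shows.

Call:
{"method": "apply_moves", "body": {"deltas": [{"fingers": 0,"delta_pos": [0,0,15],"angular": [0,0,0]},{"fingers": 0,"delta_pos": [0,0,30],"angular": [0,0,0]},{"fingers": 0,"delta_pos": [0,0,45],"angular": [0,0,0]},{"fingers": 0,"delta_pos": [0,0,52],"angular": [0,0,0]},{"fingers": 0,"delta_pos": [0,0,54],"angular": [0,0,0]},{"fingers": 0,"delta_pos": [0,0,54],"angular": [0,0,0]}]}}

```text
clock: 5.55
tool_pos: [0.486, 0.1648, 0.0485]
orientation: [180.0, -0.0, -96.0]
force: [-1.1, -0.1, 0.6]
opening: -0.0003
gripper_force: 0.0
```

Call:
{"method": "apply_moves", "body": {"deltas": [{"fingers": 0,"delta_pos": [0,0,2],"angular": [0,0,0]},{"fingers": 0,"delta_pos": [0,0,4],"angular": [0,0,0]},{"fingers": 0,"delta_pos": [0,0,4],"angular": [0,0,0]}]}}

```text
clock: 5.85
tool_pos: [0.4861, 0.1647, 0.0444]
orientation: [-180.0, 0.0, -96.0]
force: [-0.6, -0.8, -0.1]
opening: 0.0002
gripper_force: 0.0
```

Call:
{"method": "apply_moves", "body": {"deltas": [{"fingers": 0,"delta_pos": [0,0,2],"angular": [0,0,0]},{"fingers": 0,"delta_pos": [0,0,4],"angular": [0,0,0]},{"fingers": 0,"delta_pos": [0,0,4],"angular": [0,0,0]}]}}

```text
clock: 6.15
tool_pos: [0.4859, 0.1646, 0.0401]
orientation: [180.0, -0.0, -96.0]
force: [0.2, -0.1, -0.2]
opening: 0.0003
gripper_force: 0.0
```

Call:
{"method": "apply_moves", "body": {"deltas": [{"fingers": 0,"delta_pos": [0,0,2],"angular": [0,0,0]},{"fingers": 0,"delta_pos": [0,0,3],"angular": [0,0,0]},{"fingers": 0,"delta_pos": [0,0,3],"angular": [0,0,0]}]}}

```text
clock: 6.45
tool_pos: [0.4859, 0.1646, 0.0371]
orientation: [180.0, -0.0, -96.0]
force: [-0.1, 0.1, 0.3]
opening: 0.0003
gripper_force: 0.0
```

Call:
{"method": "apply_moves", "body": {"deltas": [{"fingers": 0,"delta_pos": [0,0,2],"angular": [0,0,0]},{"fingers": 0,"delta_pos": [0,0,3],"angular": [0,0,0]},{"fingers": 0,"delta_pos": [0,0,3],"angular": [0,0,0]}]}}

```text
clock: 6.75
tool_pos: [0.486, 0.1646, 0.0342]
orientation: [180.0, -0.0, -96.0]
force: [0.5, -0.8, 0.4]
opening: 0.0004
gripper_force: 0.0
```

Call:
{"method": "apply_moves", "body": {"deltas": [{"fingers": 0,"delta_pos": [0,0,1.5],"angular": [0,0,0]},{"fingers": 0,"delta_pos": [0,0,3],"angular": [0,0,0]},{"fingers": 0,"delta_pos": [0,0,3],"angular": [0,0,0]}]}}

```text
clock: 7.05
tool_pos: [0.4859, 0.1646, 0.0311]
orientation: [180.0, -0.0, -96.0]
force: [-0.6, 0.4, -0.2]
opening: 0.0005
gripper_force: 0.0
```

```bash
python3 d.py 30 -26 30 -90
python3 - <<'E'
from d import *
b=ctrl.snapshot("side")[265:345,255:365,::-1]
cv2.imwrite("pics/c7.png",cv2.resize(b,None,fx=7,fy=7,interpolation=cv2.INTER_CUBIC))
k=lambda b:[(round((u-255)*7),round((v-265)*7)) for u,v in [proj("side",W(q,np.array(b)/1e3))]]
t=toB(ctrl.get_obs()["tool_pos"])
for dz in (0,10,20,30):print(dz,k(t+[0,0,dz]),k(t+[0,9.5,dz]))
for y in(-10,0,10):print("bar",y,k((0,y,81)),k((60,y,81)),k((60,y,63)))
E
```

```text
clock 7.05 tcp board [ 30.  -25.3  31.1] f [-0.6  0.4 -0.2] open 0.0005374169520665419
dpos [ 0.7 -0.   1.1] rot [ 0.02 -0.01  0.04]
0 [(330, 392)] [(315, 415)]
10 [(330, 369)] [(315, 392)]
20 [(330, 345)] [(315, 369)]
30 [(330, 321)] [(315, 345)]
bar -10 [(407, 347)] [(207, 275)] [(209, 319)]
bar 0 [(391, 373)] [(191, 300)] [(192, 344)]
bar 10 [(375, 399)] [(174, 325)] [(175, 369)]
```

View pics/c7.png

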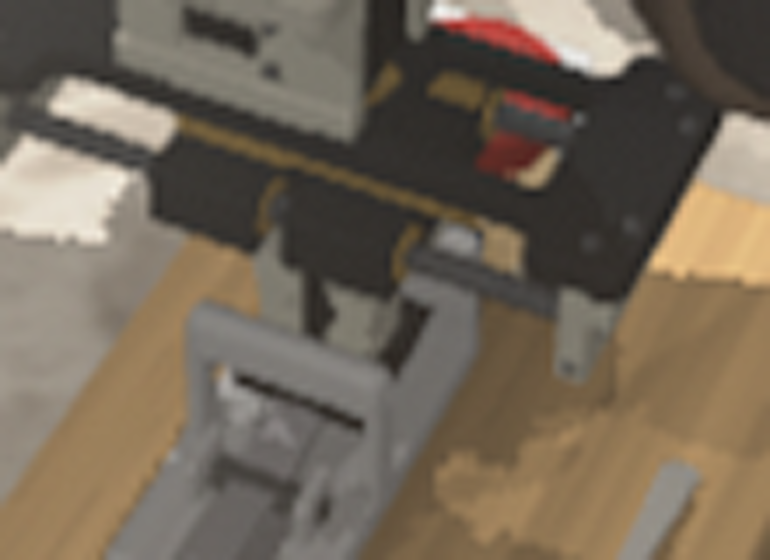

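Call:
{"method": "apply_moves", "body": {"deltas": [{"fingers": 0,"delta_pos": [0,0,1],"angular": [0,0,0]},{"fingers": 0,"delta_pos": [0,0,2],"angular": [0,0,0]},{"fingers": 0,"delta_pos": [0,0,3],"angular": [0,0,0]},{"fingers": 0,"delta_pos": [0,0,3],"angular": [0,0,0]}]}}

```text
clock: 7.5
tool_pos: [0.4861, 0.1647, 0.0283]
orientation: [180.0, -0.0, -96.0]
force: [0.1, -1.3, -0.1]
opening: 0.0006
gripper_force: 0.6
```

Call:
{"method": "apply_moves", "body": {"deltas": [{"fingers": 0,"delta_pos": [0,0,1],"angular": [0,0,0]},{"fingers": 0,"delta_pos": [0,0,2],"angular": [0,0,0]},{"fingers": 0,"delta_pos": [0,0,3],"angular": [0,0,0]},{"fingers": 0,"delta_pos": [0,0,3],"angular": [0,0,0]}]}}

```text
clock: 7.9
tool_pos: [0.486, 0.1647, 0.0252]
orientation: [180.0, 0.0, -96.0]
force: [-0.1, 0.6, 1.4]
opening: 0.0007
gripper_force: 0.7
```

Call:
{"method": "apply_moves", "body": {"deltas": [{"fingers": 0,"delta_pos": [0,0,1],"angular": [0,0,0]},{"fingers": 0,"delta_pos": [0,0,2],"angular": [0,0,0]},{"fingers": 0,"delta_pos": [0,0,2],"angular": [0,0,0]}]}}

```text
clock: 8.2
tool_pos: [0.4861, 0.1647, 0.0232]
orientation: [180.0, -0.0, -96.0]
force: [-0.8, -1.6, 2.5]
opening: 0.0006
gripper_force: 1.1
```

Call:
{"method": "apply_moves", "body": {"deltas": [{"fingers": 0,"delta_pos": [0,0,1],"angular": [0,0,0]},{"fingers": 0,"delta_pos": [0,0,2],"angular": [0,0,0]},{"fingers": 0,"delta_pos": [0,0,2],"angular": [0,0,0]}]}}

```text
clock: 8.5
tool_pos: [0.4861, 0.1647, 0.0213]
orientation: [180.0, -0.0, -96.0]
force: [-0.6, -1.6, 2.4]
opening: 0.0004
gripper_force: 1.3
```

Contact began at a TCP height of about 28 mm, so the true tip is about 24 mm above the reported TCP. I'll press a bit more, then slide.

Call:
{"method": "apply_moves", "body": {"deltas": [{"fingers": 0,"delta_pos": [0,0,1],"angular": [0,0,0]},{"fingers": 0,"delta_pos": [0,0,2],"angular": [0,0,0]},{"fingers": 0,"delta_pos": [-4,0,2],"angular": [0,0,0]},{"fingers": 0,"delta_pos": [-8,0,2],"angular": [0,0,0]},{"fingers": 0,"delta_pos": [-12,0,2],"angular": [0,0,0]},{"fingers": 0,"delta_pos": [-16,0,2],"angular": [0,0,0]},{"fingers": 0,"delta_pos": [-20,0,2],"angular": [0,0,0]},{"fingers": 0,"delta_pos": [-20,0,2],"angular": [0,0,0]}]}}

```text
clock: 9.3
tool_pos: [0.4885, 0.1857, 0.0194]
orientation: [-180.0, 0.1, -96.0]
force: [-1.1, 1.7, 4.3]
opening: 0.0002
gripper_force: 2.0
```

```bash
python3 d.py 30 59 19 -90
```

```text
clock 9.3 tcp board [30.3 -4.1 19.4] f [-1.1  1.7  4.3] open 0.00023708391724751697
dpos [-63.1   0.2   0.5] rot [-0.03  0.05  0.08]
```

Call:
{"method": "apply_moves", "body": {"deltas": [{"fingers": 0,"delta_pos": [-6,0,0],"angular": [0,0,0]},{"fingers": 0,"delta_pos": [-12,0,0],"angular": [0,0,0]},{"fingers": 0,"delta_pos": [-18,0,0],"angular": [0,0,0]},{"fingers": 0,"delta_pos": [-25,0,0],"angular": [0,0,0]},{"fingers": 0,"delta_pos": [-32,0,0],"angular": [0,0,0]},{"fingers": 0,"delta_pos": [-39,0,0],"angular": [0,0,0]},{"fingers": 0,"delta_pos": [-46,0,0],"angular": [0,0,0]},{"fingers": 0,"delta_pos": [-53,0,0],"angular": [0,0,0]},{"fingers": 0,"delta_pos": [-60,0,0],"angular": [0,0,0]},{"fingers": 0,"delta_pos": [-60,0,0],"angular": [0,0,0]}]}}

```text
clock: 10.3
tool_pos: [0.495, 0.2458, 0.0195]
orientation: [-180.0, 0.1, -96.0]
force: [2.2, 0.6, 3.2]
opening: 0.0004
gripper_force: 2.0
```

Call:
{"method": "apply_moves", "body": {"deltas": [{"fingers": 0,"delta_pos": [-4,0,0],"angular": [0,0,0]},{"fingers": 0,"delta_pos": [-7,0,0],"angular": [0,0,0]},{"fingers": 0,"delta_pos": [-10,0,0],"angular": [0,0,0]},{"fingers": 0,"delta_pos": [-10,0,0],"angular": [0,0,0]}]}}

```text
clock: 10.7
tool_pos: [0.4947, 0.2535, 0.019]
orientation: [179.9, -0.1, -96.1]
force: [-0.8, -3.0, 5.4]
opening: 0.0006
gripper_force: 2.8
```

Call:
{"method": "apply_moves", "body": {"deltas": [{"fingers": 0,"delta_pos": [-2,0,0],"angular": [0,0,0]},{"fingers": 0,"delta_pos": [-4,0,0],"angular": [0,0,0]},{"fingers": 0,"delta_pos": [-4,0,0],"angular": [0,0,0]},{"fingers": 0,"delta_pos": [-4,0,0],"angular": [0,0,0]}]}}

```text
clock: 11.1
tool_pos: [0.4947, 0.2557, 0.019]
orientation: [179.9, -0.2, -96.1]
force: [-0.1, -8.9, 7.7]
opening: 0.0003
gripper_force: 6.0
```

```bash
python3 d.py 30 59 19 -90
```

```text
clock 11.1 tcp board [29.1 66.2 19. ] f [-0.1 -8.9  7.7] open 0.00026356132798392576
dpos [ 7.2 -0.9  0. ] rot [ 0.13 -0.22 -0.01]
```

Against the end block now (TCP at board y = 66, expected 65.5). Lifting straight up.

Call:
{"method": "apply_moves", "body": {"deltas": [{"fingers": 0,"delta_pos": [0,0,-5],"angular": [0,0,0]},{"fingers": 0,"delta_pos": [0,0,-12],"angular": [0,0,0]},{"fingers": 0,"delta_pos": [2,0,-20],"angular": [0,0,0]},{"fingers": 0,"delta_pos": [4,0,-50],"angular": [0,0,0]},{"fingers": 0,"delta_pos": [4,0,-90],"angular": [0,0,0]},{"fingers": 0,"delta_pos": [4,0,-110],"angular": [0,0,0]},{"fingers": 0,"delta_pos": [4,0,-110],"angular": [0,0,0]}]}}

```text
clock: 11.8
tool_pos: [0.4975, 0.2565, 0.1336]
orientation: [-179.7, 0.4, -96.0]
force: [-0.1, 0.2, 0.3]
opening: 0.0002
gripper_force: 0.0
```

```bash
python3 d.py 95 -102 130 0
python3 - <<'E'
from d import *
im=ctrl.snapshot("side")[:,:,::-1]
b=im[265:400,235:395]
cv2.imwrite("pics/c8.png",cv2.resize(b,None,fx=5,fy=4.4,interpolation=cv2.INTER_CUBIC))
k=lambda b:[(round((u-235)*5),round((v-265)*4.4)) for u,v in [proj("side",W(q,np.array(b)/1e3))]]
print("barfront@.085",k((0,75,81)),k((60,75,81)),"jar lid",k((22,-102,90)),"foot front",k((22,-102,22)))
t=toB(ctrl.get_obs()["tool_pos"]);print("tcp",k(t),k(t+[0,0,24]))
E
```

```text
clock 11.8 tcp board [ 31.8  67.3 133.6] f [-0.1  0.2  0.3] open 0.00020055090484556593
dpos [169.4 -62.9   2.9] rot [-5.10e-01  4.00e-02 -8.99e+01]
barfront@.085 [(290, 365)] [(140, 313)] jar lid [(437, 50)] foot front [(432, 152)]
tcp [(220, 241)] [(218, 200)]
```

View pics/c8.png

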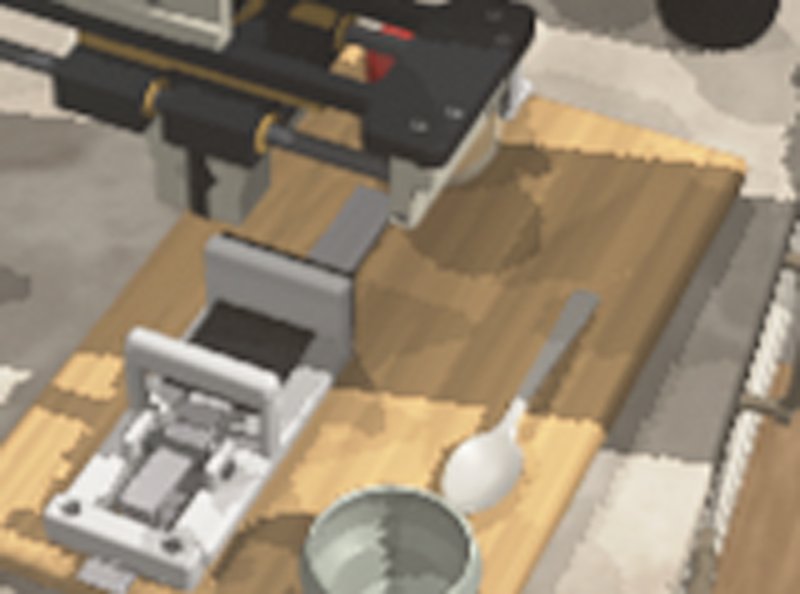

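The jaw is against the end block and its paddle is up; the jar is still behind at about (437,50), and the spoon and salt haven't moved. Next, to a point behind the jar.

Call:
{"method": "apply_moves", "body": {"deltas": [{"fingers": 0,"delta_pos": [40,-63,0],"angular": [0,0,-8]},{"fingers": 0,"delta_pos": [80,-63,0],"angular": [0,0,-16]},{"fingers": 0,"delta_pos": [120,-63,0],"angular": [0,0,-25]},{"fingers": 0,"delta_pos": [168,-63,0],"angular": [0,0,-33]},{"fingers": 0,"delta_pos": [168,-63,0],"angular": [0,0,-41]},{"fingers": 0,"delta_pos": [168,-63,0],"angular": [0,0,-50]},{"fingers": 0,"delta_pos": [168,-63,0],"angular": [0,0,-58]},{"fingers": 0,"delta_pos": [168,-63,0],"angular": [0,0,-67]},{"fingers": 0,"delta_pos": [168,-63,0],"angular": [0,0,-75]},{"fingers": 0,"delta_pos": [168,-63,0],"angular": [0,0,-83]}]}}

```text
clock: 12.85
tool_pos: [0.5401, 0.0807, 0.1284]
orientation: [180.0, 0.1, -12.7]
force: [0.2, -0.6, -0.5]
opening: 0.0004
gripper_force: 0.0
```

```bash
python3 d.py 90 -101 28 0
python3 - <<'E'
from d import *
from scipy.optimize import brentq
for n in("side","top"):
    im=ctrl.snapshot(n).astype(int);m=((im[...,0]>110)&(im[...,1]<60)&(im[...,2]<70)).astype(np.uint8)
    _,l,s,c=cv2.connectedComponentsWithStats(m)
    for i in range(1,len(s)):
        if s[i][4]>20: print(n,s[i],c[i],toB(unproj(n,*c[i],.088)).round(1))
E
```

```text
clock 12.85 tcp board [  92.7 -103.   128.4] f [ 0.2 -0.6 -0.5] open 0.000400789268452594
dpos [ -2.8  -1.7 100.4] rot [ 0.01  0.06 -6.61]
side [313 268  20  11  65] [323.01538462 273.53846154] [  25.  -112.2   88. ]
top [265 250  14  18 159] [272.06918239 257.72955975] [  24.3 -114.8   88. ]
```

Run:
```python
from d import *
for n in("side","top"):
    for im in (cv2.imread(f"pics/{n}0.png")[:,:,::-1].astype(int),ctrl.snapshot(n).astype(int)):
        m=((im[...,0]>90)&(im[...,0]>2.2*im[...,1])&(im[...,0]>2.2*im[...,2])).astype(np.uint8)
        m[:, :240]=0; m[:240]=0; m[300:]=0
        _,l,s,c=cv2.connectedComponentsWithStats(m)
        for i in range(1,len(s)):
            if s[i][4]>30: print(n,s[i],c[i].round(1),toB(unproj(n,*c[i],.088)).round(1))
```

```text
side [309 268  27  19 393] [322.4 277. ] [  22.2 -102.6   88. ]
side [310 268  26  11 163] [322.3 272.7] [  27.2 -113.7   88. ]
top [259 249  20  19 297] [268.6 258.2] [  22.1 -104.9   88. ]
top [260 249  19  19 275] [269.  258.2] [  22.2 -106.1   88. ]
```

Call:
{"method": "apply_moves", "body": {"deltas": [{"fingers": 0,"delta_pos": [-2,0,0],"angular": [0,0,-6.6]},{"fingers": 0,"delta_pos": [-2,0,40],"angular": [0,0,-6.6]},{"fingers": 0,"delta_pos": [-2,0,80],"angular": [0,0,-6.6]},{"fingers": 0,"delta_pos": [-2,0,100],"angular": [0,0,-6.6]},{"fingers": 0,"delta_pos": [-2,0,100],"angular": [0,0,-6.6]},{"fingers": 0,"delta_pos": [-2,0,100],"angular": [0,0,-6.6]}]}}

```text
clock: 13.65
tool_pos: [0.5388, 0.0811, 0.0296]
orientation: [180.0, 0.0, -6.5]
force: [0.8, 0.4, 0.9]
opening: 0.0007
gripper_force: 0.0
```

```bash
python3 d.py 62 -102.5 28 0
```

```text
clock 13.65 tcp board [  91.4 -102.8   29.6] f [0.8 0.4 0.9] open 0.000697988854186039
dpos [-29.4  -0.    1.6] rot [ 0.03  0.01 -0.44]
```

Call:
{"method": "apply_moves", "body": {"deltas": [{"fingers": 0,"delta_pos": [-6,0,0],"angular": [0,0,0]},{"fingers": 0,"delta_pos": [-12,0,0],"angular": [0,0,0]},{"fingers": 0,"delta_pos": [-18,0,0],"angular": [0,0,0]},{"fingers": 0,"delta_pos": [-23,0,0],"angular": [0,0,0]},{"fingers": 0,"delta_pos": [-26,0,0],"angular": [0,0,0]},{"fingers": 0,"delta_pos": [-29,0,0],"angular": [0,0,0]},{"fingers": 0,"delta_pos": [-32,0,0],"angular": [0,0,0]},{"fingers": 0,"delta_pos": [-35,0,0],"angular": [0,0,0]},{"fingers": 0,"delta_pos": [-38,0,0],"angular": [0,0,0]},{"fingers": 0,"delta_pos": [-40,0,0],"angular": [0,0,0]}]}}

```text
clock: 14.65
tool_pos: [0.4993, 0.0857, 0.0297]
orientation: [-180.0, -0.1, -6.4]
force: [3.8, -0.1, 3.7]
opening: 0.0003
gripper_force: 1.8
```

```bash
cat > lid.py <<'E'
from d import *
delta(-11,-102.5,28,0)
for n in("side","top"):
    im=ctrl.snapshot(n).astype(int)
    m=((im[...,0]>90)&(im[...,0]>2.2*im[...,1])&(im[...,0]>2.2*im[...,2])).astype(np.uint8)
    m[:, :240]=0; m[:240]=0; m[320:]=0
    _,l,s,c=cv2.connectedComponentsWithStats(m)
    for i in range(1,len(s)):
        if s[i][4]>30: print(n,s[i],c[i].round(1),toB(unproj(n,*c[i],.088)).round(1))
E
python3 lid.py
```

```text
clock 14.65 tcp board [  51.6 -102.4   29.7] f [ 3.8 -0.1  3.7] open 0.0002512542160994454
dpos [-62.6   0.5   1.6] rot [-0.02 -0.06 -0.34]
side [317 269  24  15 194] [329.3 276. ] [  10.6 -111.2   88. ]
top [265 258  13  14 128] [270.4 264.7] [   3.5 -112.1   88. ]
```

Call:
{"method": "apply_moves", "body": {"deltas": [{"fingers": 0,"delta_pos": [1,0,0],"angular": [0,0,0]},{"fingers": 0,"delta_pos": [3,0,0],"angular": [0,0,0]},{"fingers": 0,"delta_pos": [3,0,0],"angular": [0,0,0]}]}}

```text
clock: 15.05
tool_pos: [0.5011, 0.0848, 0.0288]
orientation: [180.0, 0.1, -6.5]
force: [-0.1, -0.5, 0.6]
opening: 0.0006
gripper_force: 0.0
```

```bash
python3 lid.py
```

```text
clock 15.05 tcp board [  53.5 -103.1   28.8] f [-0.1 -0.5  0.6] open 0.0006127431916386747
dpos [-64.5  -0.2   0.9] rot [ 0.05  0.1  -0.38]
side [316 269  24  15 198] [328.4 276.1] [  12.1 -110.2   88. ]
top [265 257  13  14 133] [270.2 264. ] [   5.7 -111.4   88. ]
```

Backing off let the lid settle back by about 2 mm, so the jar had begun to tilt. The push has to be lower, so I'll retreat a little and descend stepwise while watching the force.

Call:
{"method": "apply_moves", "body": {"deltas": [{"fingers": 0,"delta_pos": [5,0,0],"angular": [0,0,0]},{"fingers": 0,"delta_pos": [5,0,3],"angular": [0,0,0]},{"fingers": 0,"delta_pos": [5,0,5],"angular": [0,0,0]},{"fingers": 0,"delta_pos": [5,0,5],"angular": [0,0,0]}]}}

```text
clock: 15.55
tool_pos: [0.5064, 0.0843, 0.0238]
orientation: [180.0, 0.0, -6.4]
force: [0.2, 0.4, -1.1]
opening: 0.0005
gripper_force: 0.0
```

Call:
{"method": "apply_moves", "body": {"deltas": [{"fingers": 0,"delta_pos": [0,0,2],"angular": [0,0,0]},{"fingers": 0,"delta_pos": [0,0,5],"angular": [0,0,0]},{"fingers": 0,"delta_pos": [0,0,5],"angular": [0,0,0]}]}}

```text
clock: 15.85
tool_pos: [0.5064, 0.0845, 0.0189]
orientation: [180.0, 0.0, -6.4]
force: [1.2, 0.3, 0.9]
opening: 0.0007
gripper_force: 0.0
```

Call:
{"method": "apply_moves", "body": {"deltas": [{"fingers": 0,"delta_pos": [0,0,2],"angular": [0,0,0]},{"fingers": 0,"delta_pos": [0,0,5],"angular": [0,0,0]},{"fingers": 0,"delta_pos": [0,0,5],"angular": [0,0,0]}]}}

```text
clock: 16.15
tool_pos: [0.5065, 0.0844, 0.014]
orientation: [180.0, 0.0, -6.4]
force: [-0.3, -0.0, 0.0]
opening: 0.0007
gripper_force: 0.0
```

Call:
{"method": "apply_moves", "body": {"deltas": [{"fingers": 0,"delta_pos": [0,0,2],"angular": [0,0,0]},{"fingers": 0,"delta_pos": [0,0,4],"angular": [0,0,0]},{"fingers": 0,"delta_pos": [0,0,4],"angular": [0,0,0]}]}}

```text
clock: 16.45
tool_pos: [0.5066, 0.0845, 0.01]
orientation: [180.0, 0.0, -6.4]
force: [-0.3, -0.3, -0.3]
opening: 0.0001
gripper_force: 0.0
```

Call:
{"method": "apply_moves", "body": {"deltas": [{"fingers": 0,"delta_pos": [-3,0,0],"angular": [0,0,0]},{"fingers": 0,"delta_pos": [-5,0,0],"angular": [0,0,0]},{"fingers": 0,"delta_pos": [-7,0,0],"angular": [0,0,0]},{"fingers": 0,"delta_pos": [-9,0,0],"angular": [0,0,0]},{"fingers": 0,"delta_pos": [-11,0,0],"angular": [0,0,0]},{"fingers": 0,"delta_pos": [-13,0,0],"angular": [0,0,0]},{"fingers": 0,"delta_pos": [-15,0,0],"angular": [0,0,0]},{"fingers": 0,"delta_pos": [-17,0,0],"angular": [0,0,0]}]}}

```text
clock: 17.25
tool_pos: [0.4901, 0.0866, 0.0106]
orientation: [-180.0, -0.0, -6.4]
force: [2.5, -0.3, 2.3]
opening: 0.0001
gripper_force: 1.3
```

```bash
python3 lid.py
```

```text
clock 17.25 tcp board [  42.4 -102.4   10.6] f [ 2.5 -0.3  2.3] open 0.00012578092283530105
dpos [-53.4   0.4 -17.5] rot [-0.02 -0.04 -0.34]
side [327 272  18  13 152] [335.8 278.2] [  -3.7 -111.    88. ]
top [261 262  17  13 130] [269.2 268.8] [  -8.6 -109.8   88. ]
```

```bash
cat >> lid.py <<'E'
        if s[i][4]>30 and n=="top":
            e=toB(unproj("top",c[i][0],s[i][1]+s[i][3]-.5,.082));print("front edge",e.round(1),"-> jar x",round(e[0]+29,1))
for n in():pass
E
python3 lid.py
python3 - <<'E'
from d import *
e=toB(unproj("top",268.6,267.5,.082));print("initial jar x by edge",e+29)
E
```

```text
clock 17.35 tcp board [  42.  -102.5   10.4] f [ 2.1 -0.   1.3] open 0.0001970798005559512
dpos [-53.    0.3 -17.6] rot [-0.01 -0.01 -0.34]
side [327 272  18  14 146] [336.2 278.3] [  -4.4 -111.1   88. ]
top [259 262  19  13 134] [269.1 268.7] [  -8.4 -109.4   88. ]
front edge [ -24.6 -110.5   82. ] -> jar x 4.4
initial jar x by edge [ 24.60382201 -77.99384106 111.        ]
```

The jar's lid edge gives x ≈ 4 mm, matching the foot position implied by the fingers, so the jar is upright. Continuing.

Call:
{"method": "apply_moves", "body": {"deltas": [{"fingers": 0,"delta_pos": [-3,0,0],"angular": [0,0,0]},{"fingers": 0,"delta_pos": [-6,0,0],"angular": [0,0,0]},{"fingers": 0,"delta_pos": [-9,0,0],"angular": [0,0,0]},{"fingers": 0,"delta_pos": [-12,0,0],"angular": [0,0,0]},{"fingers": 0,"delta_pos": [-15,0,0],"angular": [0,0,0]},{"fingers": 0,"delta_pos": [-18,0,0],"angular": [0,0,0]},{"fingers": 0,"delta_pos": [-21,0,0],"angular": [0,0,0]},{"fingers": 0,"delta_pos": [-23,0,0],"angular": [0,0,0]},{"fingers": 0,"delta_pos": [-25,0,0],"angular": [0,0,0]}]}}

```text
clock: 18.35
tool_pos: [0.4648, 0.0893, 0.0104]
orientation: [180.0, -0.0, -6.4]
force: [1.1, 1.0, 1.9]
opening: 0.0009
gripper_force: 1.2
```

```bash
python3 lid.py
```

```text
clock 18.35 tcp board [  17.  -102.4   10.4] f [1.1 1.  1.9] open 0.0008607177204733069
dpos [-28.    0.3 -17.6] rot [ 0.   -0.   -0.35]
side [342 275  14  13  85] [348.1 280.1] [ -28.  -116.7   88. ]
top [259 273  17  10  96] [268.8 278.1] [ -35.7 -111.5   88. ]
front edge [ -47.8 -112.1   82. ] -> jar x -18.8
```

Call:
{"method": "apply_moves", "body": {"deltas": [{"fingers": 0,"delta_pos": [-3,0,0],"angular": [0,0,0]},{"fingers": 0,"delta_pos": [-6,0,0],"angular": [0,0,0]},{"fingers": 0,"delta_pos": [-9,0,0],"angular": [0,0,0]},{"fingers": 0,"delta_pos": [-12,0,0],"angular": [0,0,0]},{"fingers": 0,"delta_pos": [-15,0,0],"angular": [0,0,0]},{"fingers": 0,"delta_pos": [-18,0,0],"angular": [0,0,0]},{"fingers": 0,"delta_pos": [-21,0,0],"angular": [0,0,0]},{"fingers": 0,"delta_pos": [-24,0,0],"angular": [0,0,0]},{"fingers": 0,"delta_pos": [-27,0,0],"angular": [0,0,0]},{"fingers": 0,"delta_pos": [-29,0,0],"angular": [0,0,0]}]}}

```text
clock: 19.45
tool_pos: [0.4359, 0.0925, 0.0104]
orientation: [180.0, 0.0, -6.4]
force: [2.6, 0.1, 1.2]
opening: 0.0002
gripper_force: 1.0
```

Call:
{"method": "apply_moves", "body": {"deltas": [{"fingers": 0,"delta_pos": [3,0,0],"angular": [0,0,0]},{"fingers": 0,"delta_pos": [12,0,0],"angular": [0,0,0]},{"fingers": 0,"delta_pos": [25,0,0],"angular": [0,0,0]},{"fingers": 0,"delta_pos": [50,0,0],"angular": [0,0,0]},{"fingers": 0,"delta_pos": [80,0,0],"angular": [0,0,0]},{"fingers": 0,"delta_pos": [100,0,0],"angular": [0,0,0]},{"fingers": 0,"delta_pos": [105,0,-40],"angular": [0,0,0]},{"fingers": 0,"delta_pos": [105,0,-90],"angular": [0,0,0]},{"fingers": 0,"delta_pos": [105,0,-140],"angular": [0,0,0]},{"fingers": 0,"delta_pos": [105,0,-140],"angular": [0,0,0]}]}}

```text
clock: 20.45
tool_pos: [0.5458, 0.0816, 0.1575]
orientation: [-179.7, -0.6, -6.4]
force: [0.7, 0.2, -0.7]
opening: 0.0003
gripper_force: 0.0
```

```bash
python3 lid.py
```

```text
clock 20.45 tcp board [  98.3 -101.5  157.5] f [ 0.7  0.2 -0.7] open 0.000298577604235981
dpos [-110.6    2.2  128.4] rot [-0.27 -0.59 -0.32]
side [348 279  22  13  41] [360.  282.6] [ -51.8 -120.6   88. ]
top [256 275  20  18 281] [265.4 283.4] [ -51.6 -103.4   88. ]
front edge [ -77.4 -105.5   82. ] -> jar x -48.4
```

```bash
python3 -c "
from plant import ctrl
print(ctrl.close_job())"
```

```text
the job is handed in; nothing more can be done
None
```

The job is handed in, verdict not reported: the jaw is against the end block, its paddle up, and the honey jar was pushed clear to about x = -50 mm on the board and looks upright.

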